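Draw the next blue sample tile from its magazine and lay it on the banding wheel

TASK

Take the next blue tile for decorating: slide the bottom blue tile straight out through the slot of its magazine so that the blue tiles above it drop down, leaving those in the magazine. Then set the tile down gently, flat in the middle of the banding wheel, and let go.

Things in the scene. Friction and masses are not known exactly. Their poses are not given: they have to be found in the camera images.
- tile_c (a point): Centre of the bottom blue tile, the one to take: slab 140 long (x) x 50 wide (y) x 14 mm thick, about 0.14 kg, lying level 27 mm above the bench under two like it. Its -x end, nearer the robot, sticks 42 to 51 mm out of the magazine's slot: grip it there across the 50 mm width from above and pull along -x. It is clear of the magazine after 90 to 100 mm; drag 2 to 4 N.
- top_c (a point): Centre of the topmost blue tile (same size and axes) in the same stack, 55 mm above the bench at the start; when the bottom tile is out, the stack drops by one tile's thickness and this point is 41 mm above the bench.
- magazine: Fixed light-wood holder of the blue tiles; origin on the bench under the stack's middle, -x is the way out (robot side, within 15 degrees). Walls 58 mm high, 155 x 68 mm; front gate at x=-78 mm over an 18 mm high slot. Its floor, 20 mm high, goes on in front as a 36 mm wide apron to x=-190 mm; fingers fit beside it. A like one beside it, left or right, holds red tiles: not wanted.
- wheel_top (a point): Centre of the upper face of the banding wheel: a fixed round aluminium disc, 176 mm in diameter with dark rings marked on it, on a dark foot, to the left on the bench; the face is 60 mm above the bench.

How it is judged:
On the way:
1. the bottom blue tile is out of the magazine and the blue tiles above it have dropped by one place (x of tile_c in the frame of magazine below -0.14 m and height (world z) of top_c below 0.046 m), for 0.1 s.
At the end, for the whole second after the job is handed in: The tile from the bottom lies flat (within 5 degrees) and still on the wheel, its centre within 20 mm of the wheel's; the topmost blue tile lies flat in the magazine, one tile lower (centre 36 to 46 mm above the bench, within 15 mm of the magazine's middle) (horizontal distance between tile_c and wheel_top below 0.02 m and z of tile_c in the frame of wheel_top between 0.003 and 0.011 m and angle between each of tile_c, top_c's own z axis and vertical below 0.1 rad and linear speed of tile below 0.02 m/s and horizontal distance between top_c and magazine below 0.015 m and height (world z) of top_c between 0.036 and 0.046 m); the robot touches nothing.
It fails at once if the topmost blue tile is lifted or pulled out of the magazine (more than 50 mm from its start) (distance of top_c from where it was at the start of the episode above 0.05 m).
It fails at once if the tile is dropped or thrown: it moves faster than 0.6 m/s with no finger on it (linear speed of tile above 0.6 m/s and contact force between tile and the fingers below 0.05 N).
It also fails if it takes over 38 s, if anything falls off the work surface, if the arm or the gripper's body presses on something with over 40 N, if the wrist force passes 120 N, or if a joint passes its speed limit or range.

ROBOT

A 7-joint arm with a two-finger parallel gripper is mounted at the origin on the work surface. World frame = base frame: x ahead of the robot, y to its left, z up, the work surface at z = 0. Lengths are in m, angles in rad, forces in N, time in s.
With the tool pointing down it reaches from about 0.425 to 0.825 m from the base axis. Payload 3.6 kg.
Tool frame: the origin (TCP) lies midway between the tips of the shut fingers; the grasp point (between the pads) lies 19 mm behind it; z points along the fingers, y is the direction in which the jaws open and shut (so a half turn about z gives the same grasp; the last joint's range is limited). The gripper opens to 93 mm and grips with 3 to 60 N. Pads are 15 mm wide; open, the fingers measure 128 mm over their backs; the gripper's body (75 mm by 188 mm) begins 65 mm behind the grasp point.
Start: joints at [-1.185, 0.615, -0.013, 1.423, 0.008, 1.103, -0.04], TCP at [0.261, 0.595, 0.219] pointing down, gripper open.
Joint ranges: [-3.12, 3.12], [-0.3, 2.06], [-1.34, 1.32], [0.26, 2.42], [-1.36, 4.5], [0.01, 1.98], [-2.84, 2.84]. Speed limits (rad/s): [2.79, 2.79, 3.14, 3.14, 3.14, 3.14, 3.14].

INTERFACE

Orientations are given as a rotation vector (axis times angle).
In Python, from bench import manip, viewer, workorder, spotter gives the robot as it stands.
- The arm moves only by the tool send_rows, never from a script. Its argument "series" is a list of rows, each a list of 7 numbers: the opening in per cent of the stroke, from 0 (shut) to 100 (fully open), then the shift along the tool's x, y, z in m, then the turn, a rotation vector about the tool's x, y, z in rad. In form: [[fingers, dx, dy, dz, ax, ay, az], ...]. A call has 1 to 8 rows; each row shifts and turns the pose as measured when the row begins, along the tool's axes as they then stand; what a row does not reach is not made up. A row lasts 1/12 s, in which the tool goes at most 41.7 mm and 7.16 degrees, less where a joint would pass 70% of its speed; a pose out of reach is approached as far as the arm can. A call is refused whole if a number of a shift passes 0.0417 or a number of a turn 0.125, either way. A call with a gripper value outside its range is refused whole. The fingers move at their own pace and stop on an object; "squeeze" is the grip in N (left out, the last holds). Time passes only in rows, so rows that do not move let the fingers close. It gives the time, the measured TCP pose, the force and the opening at its end, in the units of the state.
- manip.observe(): the state, without advancing time (a new reading comes with each control period).
- viewer.camera(name): name is "side" or "top" or "wrist"; returns the picture (480x640x3 uint8, red, green, blue); there is no depth.
- viewer.camera_params(name): a dict with "fx", "fy", "cx", "cy" (pixels), "R" (3x3) and "t" (3): a world point X has camera coordinates R X + t. Camera axes: x right, y down, z forward; pixel columns grow to the right and rows downward; lengths in m; the calibration is good to about 2 mm. A picture is of the moment at which its call begins: read the wrist's pose just before it. camera_params takes no time and is no camera call; for the wrist camera it gives the pose at the moment of the call.
- workorder.hand_in(): hands the job in, once; it reports no verdict.
Trained networks look in the newest picture that a camera, given by its name, has taken for a name from the list of things; names that differ only in an ending like _2 or _b are one class to them, and where a whole thing is asked for, a point or a joint stands for the part that bears it (a point fixed in the world has none). Each returns a list of dicts, best first, with "score" (0 to 1); they miss things now and then, are a little off and sometimes report something else, mostly with a low value. They report only what shows in the picture. A call takes as long as a camera call.
- spotter.search_frame(thing, camera): "centre" ([x, y, z] in m, in world coordinates, good to about 4 mm: the middle of the surface that is visible of it).
- spotter.regions_of(thing, camera): "region" (480x640 bool, what is visible of it).
- spotter.tip_of(thing, camera): "centre" ([x, y, z] in m, in world coordinates, good to about 4 mm: a listed point, or the origin of a listed thing).
The state is a dict: "t": time; "qpos": joint angles; "qd": joint speeds; "joint_efforts": joint torques, N m; "ee_pos": TCP position; "ee_rot": TCP orientation; "ft_force": force on the tool from outside, world axes, zero at the start; "torque": the same for the moment, N m; "width": opening from 0.0 (shut) to 1.0 (fully open).
Only numpy, scipy, OpenCV 4.12 (cv2) and the standard library are available. Lean on these libraries where they do the work, as an engineer would, in place of code of your own. Each camera call takes 0.05 s, during which the arm holds its last target.

## Working session

There is one attempt and no reset: what is moved stays moved. The work goes in short steps, Python scripts to look and compute and a tool call to move; the robot and the scene stay as the last step left them, time stands still between calls to the robot, and variables do not carry over. Pictures are saved under pics/ and viewed, and the job is handed in when it is done.

Besides the shell and the picture viewer there is one more tool, called after "Request:" as name(argument=value, ...) on one line, values as JSON. send_rows: Moves the arm, as the interface text tells. Its arguments: {"type":"object","properties":{"series":{"type":"array","items":{"type":"array","items":{"type":"number"}}},"squeeze":{"type":"number"}},"required":["series"]}

```bash
mkdir -p pics
python3 - <<'E'
from bench import manip, viewer, workorder, spotter
import cv2
s=manip.observe(); print(s)
for c in ["side","top","wrist"]:
    im=viewer.camera(c); cv2.imwrite(f"pics/{c}0.png",im[:,:,::-1])
    print(c,viewer.camera_params(c))
    for th in ["tile_c","top_c","magazine","wheel_top"]:
        print(c,th,[(r['score'],r['centre']) for r in spotter.tip_of(th,c)][:3])
print(manip.observe()['t'])
E
```

```text
{'t': 0.0, 'qpos': array([-1.18448828,  0.61589225, -0.01264478,  1.42493039,  0.0081023 ,
        1.10337037, -0.04036052]), 'qd': array([-2.76993659e-04, -2.82144914e-04,  1.45794851e-03, -6.27767144e-05,
       -1.01513498e-03,  8.75365981e-04,  6.51755961e-04]), 'joint_efforts': array([ 6.52008657e-04, -4.58928216e+01,  2.08757012e-01, -1.65742403e+01,
       -6.11432944e-02,  2.04944308e-02,  2.41663693e-04]), 'ee_pos': array([0.26042552, 0.59467339, 0.21748816]), 'ee_rot': array([-0.64353925, -3.07445926,  0.0039275 ]), 'ft_force': array([ 0.65555497, -0.83145279,  0.12515542]), 'torque': array([0.03971278, 0.09366284, 0.03938493]), 'width': 0.9998335824496952}
side {'fx': 443.8781147207954, 'fy': 443.8781147207954, 'cx': 318.2635755737471, 'cy': 245.01830680243887, 'R': array([[ 0.96729563, -0.25267353,  0.02225417],
       [-0.13418486, -0.58419142, -0.80044663],
       [ 0.21525237,  0.77128236, -0.59899077]]), 't': array([-0.55414111,  0.1777748 ,  0.58817889])}
side tile_c [(0.75, [0.6416, -0.183, 0.0292])]
side top_c [(0.85, [0.697, -0.1846, 0.0568])]
side magazine [(0.9,
[... 327 characters left out ...]
3325]]), 't': array([0.05837945, 0.55522943, 0.92072707])}
top tile_c [(0.94, [0.6484, -0.1751, 0.0236])]
top top_c [(0.58, [0.7005, -0.1823, 0.054])]
top magazine [(0.58, [0.6925, -0.1842, -0.0025])]
top wheel_top [(0.64, [0.51, 0.35, 0.0639]), (0.41, [0.6491, -0.1766, 0.0236])]
wrist {'fx': 374.9322299881188, 'fy': 374.9322299881188, 'cx': 312.522126930541, 'cy': 237.71790258541384, 'R': array([[ 4.01172939e-01,  9.16002300e-01, -2.44907797e-04],
       [ 8.75849105e-01, -3.83509100e-01,  2.92931929e-01],
       [ 2.68232397e-01, -1.17730865e-01, -9.56133267e-01]]), 't': array([-0.64956013, -0.03400061,  0.39151087])}
wrist tile_c []
wrist top_c []
wrist magazine []
wrist wheel_top []
0.75
```

View pics/top0.png

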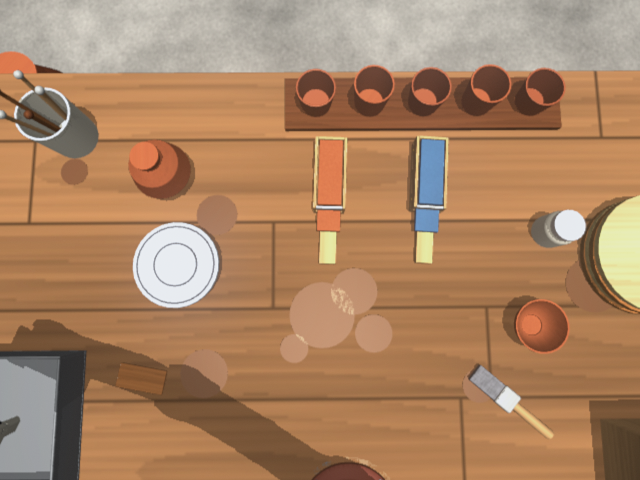

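View pics/side0.png

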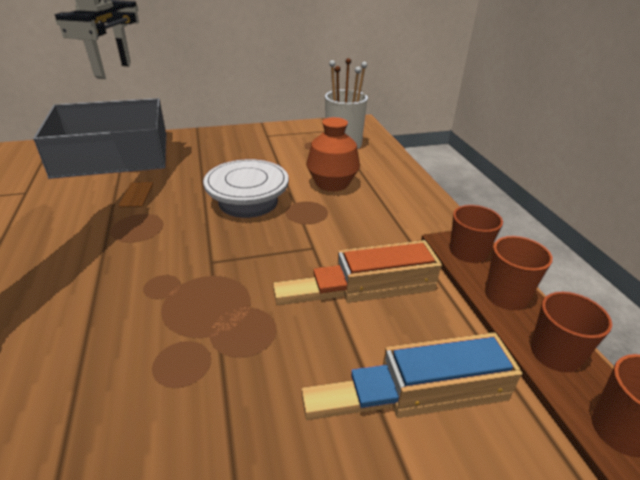

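Top view: the blue magazine is at about (432,172) with its tile end at (427,220). The red magazine is at (330,172) and the wheel at (176,264). Next I'll measure them more precisely.

```bash
cat > h.py <<'E'
import numpy as np, cv2
from bench import manip, viewer, workorder, spotter
from scipy.spatial.transform import Rotation as Ro
def ray(p,uv,z):
    R,t=p['R'],p['t']; C=-R.T@t
    d=R.T@np.array([(uv[0]-p['cx'])/p['fx'],(uv[1]-p['cy'])/p['fy'],1])
    return C+d*(z-C[2])/d[2]
def proj(p,X):
    c=p['R']@np.array(X)+p['t']; return np.array([p['fx']*c[0]/c[2]+p['cx'],p['fy']*c[1]/c[2]+p['cy']])
E
python3 - <<'E'
from h import *
for cam,roi in (("top",None),("side",None)):
    im=cv2.imread(f"pics/{cam}0.png"); p=viewer.camera_params(cam)
    b,g,r=[im[:,:,i].astype(int) for i in range(3)]
    m=((b-r>40)&(b>g+20)).astype(np.uint8)
    n,l,st,ce=cv2.connectedComponentsWithStats(m)
    for i in range(1,n):
        if st[i,4]>150:
            c,_=cv2.findContours((l==i).astype(np.uint8),0,1)[0:2]
            rc=cv2.minAreaRect(c[0]); bx=cv2.boxPoints(rc)
            print(cam,st[i],ce[i])
            for z in (0.062,0.034):
                ap=[ray(p,u,z)[:2] for u in cv2.approxPolyDP(c[0],4,True)[:,0].astype(float)]
                print(z,np.round(ap,4).tolist(), 'cen',ray(p,ce[i],z).round(4))
im=cv2.imread("pics/top0.png");p=viewer.camera_params("top")
g=im.astype(int); roi=np.zeros(g.shape[:2],bool); roi[205:325,120:235]=1
m=((g.max(2)-g.min(2)<25)&(g.min(2)>150)&roi).astype(np.uint8)
c=max(cv2.findContours(m,0,1)[0],key=cv2.contourArea)
e=cv2.fitEllipse(c);print(e,ray(p,e[0],0.06), cv2.contourArea(c))
M=cv2.resize(im[120:280,390:480],None,fx=6,fy=3.7*1,interpolation=2)
M=cv2.resize(im[125:275,380:480],None,fx=4,fy=4,interpolation=2); cv2.imwrite("pics/z.png",M)
E
```

```text
top [ 419  139   26   66 1500] [431.40666667 171.622     ]
0.062 [[0.7667, -0.1649], [0.6303, -0.1535], [0.6258, -0.1992], [0.762, -0.2115]] cen [ 0.6953 -0.182   0.062 ]
0.034 [[0.7768, -0.1718], [0.6364, -0.16], [0.6317, -0.2071], [0.772, -0.2198]] cen [ 0.7033 -0.1894  0.034 ]
top [415 209  24  23 491] [426.41344196 219.92668024]
0.062 [[0.6155, -0.1467], [0.5735, -0.1431], [0.569, -0.1885], [0.6131, -0.1924]] cen [ 0.5924 -0.1675  0.062 ]
0.034 [[0.6212, -0.153], [0.5778, -0.1493], [0.5732, -0.196], [0.6186, -0.2001]] cen [ 0.5973 -0.1744  0.034 ]
side [ 394  338  118   46 3611] [450.90750485 360.24259208]
0.062 [[0.7623, -0.2144], [0.7667, -0.1673], [0.6303, -0.1567], [0.6257, -0.2051]] cen [ 0.6943 -0.1872  0.062 ]
0.034 [[0.783, -0.197], [0.7877, -0.147], [0.6427, -0.1357], [0.6378, -0.1872]] cen [ 0.7108 -0.1682  0.034 ]
side [ 352  365   46   41 1382] [374.39001447 385.12590449]
0.062 [[0.6122, -0.1748], [0.5686, -0.1734], [0.5639, -0.2202], [0.6051, -0.2237]] cen [ 0.588  -0.1989  0.062 ]
0.034 [[0.6235, -0.155], [0.5771, -0.1535], [0.5722, -0.2033], [0.6159, -0.207]] cen [ 0.5977 -0.1806  0.034 ]
((175.3141326904297, 264.6946105957031), (83.13217163085938, 86.62705993652344), 42.714725494384766) [0.50369432 0.34946448 0.06      ] 5655.5
```

View pics/z.png

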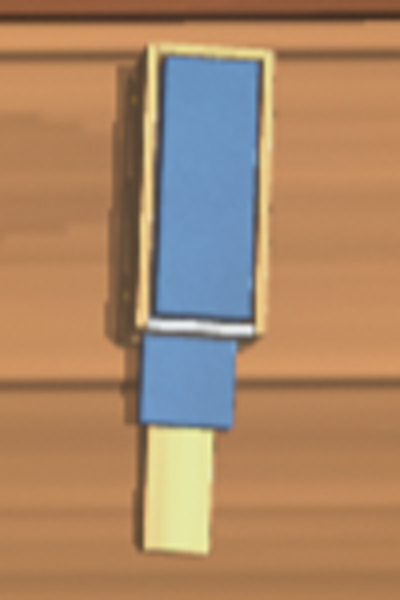

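```bash
cat >> h.py <<'E'
def plan(target, yaw_y, n=8, vmax=0.040, wmax=0.115, tilt=True):
    """tool down, tool y along world angle yaw_y; prints rows from measured pose"""
    s=manip.observe(); p=np.array(s['ee_pos']); R=Ro.from_rotvec(s['ee_rot'])
    y=np.array([np.cos(yaw_y),np.sin(yaw_y),0]); z=np.array([0,0,-1.]); T=Ro.from_matrix(np.c_[np.cross(y,z),y,z])
    target=np.array(target)
    tot=max(np.linalg.norm(target-p)/vmax, (R.inv()*T).magnitude()/wmax)
    N=int(np.ceil(tot)); print('t',round(s['t'],2),'pos',p.round(4),'rows needed',N,'rot left deg',np.rad2deg((R.inv()*T).as_rotvec()).round(2),'w',round(s['width'],3),'F',s['ft_force'].round(2),'q',s['qpos'].round(2))
    for k in range(min(n,N)):
        m=N-k
        d=R.inv().apply((target-p)/m); w=(R.inv()*T).as_rotvec()/m
        print(np.r_[d.round(4),w.round(3)].tolist())
        p=p+R.apply(d); R=R*Ro.from_rotvec(w)
E
python3 -c "
from h import *
plan([0.593,-0.175,0.16],np.deg2rad(85))"
```

```text
t 0.75 pos [0.2607 0.5954 0.2187] rows needed 22 rot left deg [ -0.    -0.   -18.65] w 1.001 F [ 0.41 -0.65 -0.78] q [-1.18  0.61 -0.01  1.42  0.01  1.1  -0.04]
[-0.0279, -0.026, 0.0027, -0.0, -0.0, -0.015]
[-0.0275, -0.0264, 0.0027, -0.0, -0.0, -0.015]
[-0.0271, -0.0268, 0.0027, -0.0, -0.0, -0.015]
[-0.0267, -0.0272, 0.0027, -0.0, -0.0, -0.015]
[-0.0263, -0.0276, 0.0027, -0.0, -0.0, -0.015]
[-0.0259, -0.028, 0.0027, -0.0, -0.0, -0.015]
[-0.0255, -0.0284, 0.0027, -0.0, -0.0, -0.015]
[-0.025, -0.0288, 0.0027, -0.0, -0.0, -0.015]
```

Request:
send_rows(series=[[100, -0.028, -0.026, 0.0027, 0, 0, -0.015], [100, -0.0275, -0.0264, 0.0027, 0, 0, -0.015], [100, -0.027, -0.027, 0.0027, 0, 0, -0.015], [100, -0.0267, -0.027, 0.0027, 0, 0, -0.015], [100, -0.0263, -0.0276, 0.0027, 0, 0, -0.015], [100, -0.026, -0.028, 0.0027, 0, 0, -0.015], [100, -0.0255, -0.0284, 0.0027, 0, 0, -0.015], [100, -0.025, -0.029, 0.0027, 0, 0, -0.015]], squeeze=40)

```text
t: 1.42
ee_pos: [0.3813, 0.3178, 0.194]
ee_rot: [-0.415, -3.111, -0.02]
ft_force: [0.9, 0.1, -0.0]
width: 0.999
```

```bash
python3 -c "
from h import *
plan([0.593,-0.175,0.16],np.deg2rad(85))"
```

```text
t 1.42 pos [0.3813 0.3178 0.194 ] rows needed 14 rot left deg [  0.71  -0.21 -10.19] w 0.999 F [ 0.86  0.07 -0.03] q [-0.7   0.41 -0.05  1.9   0.01  0.83  0.56]
[-0.0238, -0.03, 0.002, 0.001, -0.0, -0.013]
[-0.0234, -0.0303, 0.002, 0.001, -0.0, -0.013]
[-0.0231, -0.0306, 0.002, 0.001, -0.0, -0.013]
[-0.0227, -0.0309, 0.0021, 0.001, -0.0, -0.013]
[-0.0223, -0.0312, 0.0021, 0.001, -0.0, -0.013]
[-0.0219, -0.0315, 0.0021, 0.001, -0.0, -0.013]
[-0.0215, -0.0317, 0.0022, 0.001, -0.0, -0.013]
[-0.0211, -0.032, 0.0022, 0.001, -0.0, -0.013]
```

Request:
send_rows(series=[[100, -0.024, -0.03, 0.002, 0.001, 0, -0.013], [100, -0.0235, -0.0303, 0.002, 0.001, 0, -0.013], [100, -0.023, -0.0306, 0.002, 0.001, 0, -0.013], [100, -0.0227, -0.031, 0.002, 0.001, 0, -0.013], [100, -0.0223, -0.031, 0.002, 0.001, 0, -0.013], [100, -0.022, -0.0315, 0.002, 0.001, 0, -0.013], [100, -0.0215, -0.0317, 0.002, 0.001, 0, -0.013], [100, -0.021, -0.032, 0.002, 0.001, 0, -0.013]])

```text
t: 2.08
ee_pos: [0.5095, 0.0227, 0.1774]
ee_rot: [0.242, 3.128, 0.013]
ft_force: [1.4, 1.0, 0.4]
width: 1.001
```

```bash
python3 -c "
from h import *
plan([0.593,-0.175,0.16],np.deg2rad(85))"
```

```text
t 2.08 pos [0.5095 0.0227 0.1774] rows needed 6 rot left deg [ 0.47  0.22 -3.84] w 1.001 F [1.44 1.02 0.39] q [-0.06  0.45 -0.03  1.88  0.01  0.81  1.32]
[-0.0188, -0.0304, 0.0027, 0.001, 0.001, -0.011]
[-0.0185, -0.0306, 0.0027, 0.001, 0.001, -0.011]
[-0.0181, -0.0308, 0.0028, 0.001, 0.001, -0.011]
[-0.0178, -0.031, 0.0028, 0.001, 0.001, -0.011]
[-0.0174, -0.0312, 0.0028, 0.001, 0.001, -0.011]
[-0.0171, -0.0314, 0.0029, 0.001, 0.001, -0.011]
```

Request:
send_rows(series=[[100, -0.0188, -0.0304, 0.0027, 0.001, 0.001, -0.011], [100, -0.0185, -0.0306, 0.0027, 0.001, 0.001, -0.011], [100, -0.018, -0.031, 0.003, 0.001, 0.001, -0.011], [100, -0.018, -0.031, 0.003, 0.001, 0.001, -0.011], [100, -0.0174, -0.031, 0.003, 0.001, 0.001, -0.011], [100, -0.014, -0.025, 0.003, 0.001, 0.001, -0.011], [100, 0, 0, 0, 0, 0, 0]])

```text
t: 2.67
ee_pos: [0.5956, -0.1911, 0.1596]
ee_rot: [0.155, 3.133, -0.009]
ft_force: [-0.3, -1.1, 0.2]
width: 1.0
```

```bash
cat > w.py <<'E'
from h import *
import sys
p=viewer.camera_params("wrist"); im=viewer.camera("wrist")[:,:,::-1].copy()
cv2.imwrite(f"pics/{sys.argv[1]}.png",im)
b,g,r=[im[:,:,i].astype(int) for i in range(3)]
m=((b-r>40)&(b>g+20)).astype(np.uint8)
n,l,st,ce=cv2.connectedComponentsWithStats(m)
z=float(sys.argv[2])
for i in range(1,n):
    if st[i,4]>800:
        c=max(cv2.findContours((l==i).astype(np.uint8),0,1)[0],key=cv2.contourArea)
        px=cv2.approxPolyDP(c,8,True)[:,0]
        print(px.tolist(),np.round([ray(p,u.astype(float),z)[:2] for u in px],4).tolist(),'cen',ray(p,ce[i],z).round(4))
E
python3 w.py w1 0.034; python3 -c "
from h import *
plan([0.593,-0.175,0.16],np.deg2rad(85))"
```

```text
[[362, 202], [304, 201], [305, 257], [361, 256]] [[0.5775, -0.1511], [0.5722, -0.1965], [0.619, -0.2006], [0.6226, -0.1546]] cen [ 0.5968 -0.176   0.034 ]
[[304, 279], [306, 369], [363, 370], [366, 279]] [[0.6385, -0.2035], [0.7272, -0.2111], [0.7332, -0.1594], [0.6435, -0.1516]] cen [ 0.6831 -0.1809  0.034 ]
[[307, 411], [308, 423], [363, 422], [361, 409]] [[0.7739, -0.215], [0.788, -0.2155], [0.7918, -0.1629], [0.7764, -0.1639]] cen [ 0.7823 -0.1887  0.034 ]
t 2.72 pos [ 0.5949 -0.1881  0.1597] rows needed 1 rot left deg [-0.16  0.2  -0.56] w 0.996 F [-0.66  0.54 -0.34] q [ 0.29  0.63 -0.03  1.58  0.02  0.93  1.72]
[0.0032, 0.0129, -0.0003, -0.003, 0.003, -0.01]
```

View pics/w1.png

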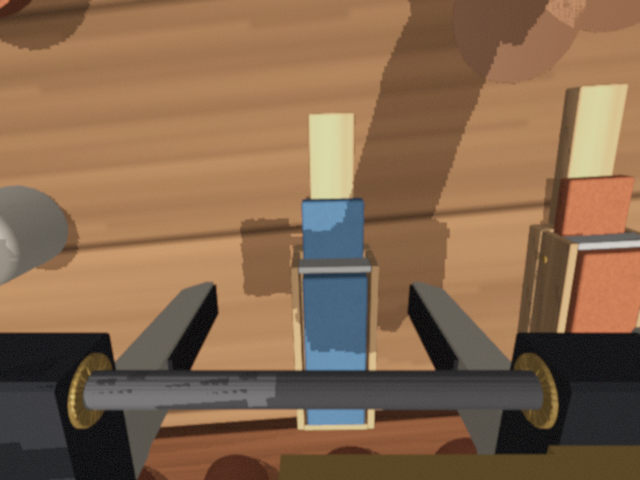

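The wrist view puts the tile end at (333,201), about world (0.575, -0.174), which agrees with the top view. Descending.

```bash
python3 -c "
from h import *
plan([0.594,-0.1755,0.014],np.deg2rad(85),vmax=0.025)"
```

```text
t 2.72 pos [ 0.5949 -0.1881  0.1597] rows needed 6 rot left deg [-0.16  0.2  -0.56] w 0.996 F [-0.66  0.54 -0.34] q [ 0.29  0.63 -0.03  1.58  0.02  0.93  1.72]
[0.0004, 0.0021, 0.0243, -0.0, 0.001, -0.002]
[0.0004, 0.0021, 0.0243, -0.0, 0.001, -0.002]
[0.0004, 0.0021, 0.0243, -0.0, 0.001, -0.002]
[0.0004, 0.0021, 0.0243, -0.0, 0.001, -0.002]
[0.0004, 0.0021, 0.0243, -0.0, 0.001, -0.002]
[0.0003, 0.0021, 0.0243, -0.0, 0.001, -0.002]
```

Request:
send_rows(series=[[100, 0.0008, 0.006, 0.024, 0, 0.001, -0.005], [100, 0.0005, 0.004, 0.024, 0, 0.001, -0.003], [100, 0.0003, 0.0025, 0.024, 0, 0.001, -0.002], [100, 0, 0, 0.016, 0, 0, 0], [100, 0, 0, 0, 0, 0, 0]])

```text
t: 3.13
ee_pos: [0.5967, -0.1691, 0.0718]
ee_rot: [0.131, 3.132, 0.003]
ft_force: [0.0, 0.8, 0.3]
width: 1.0
```

```bash
python3 -c "
from h import *
plan([0.594,-0.1755,0.014],np.deg2rad(85),vmax=0.025)"
```

```text
t 3.13 pos [ 0.5967 -0.1691  0.0718] rows needed 3 rot left deg [0.12 0.37 0.21] w 1.0 F [0.04 0.82 0.35] q [ 0.26  0.73 -0.03  1.67  0.03  0.73  1.7 ]
[0.0009, -0.0022, 0.0192, 0.001, 0.002, 0.001]
[0.0008, -0.0022, 0.0192, 0.001, 0.002, 0.001]
[0.0008, -0.0022, 0.0192, 0.001, 0.002, 0.001]
```

Request:
send_rows(series=[[100, 0.001, -0.005, 0.018, 0.001, 0.002, 0.001], [100, 0.001, 0, 0.018, 0.001, 0.002, 0.001], [100, 0, 0, 0.013, 0, 0.002, 0], [100, 0, 0, 0, 0, 0, 0], [100, 0, 0, 0, 0, 0, 0]])

```text
t: 3.55
ee_pos: [0.5972, -0.1663, 0.0255]
ee_rot: [0.121, 3.134, 0.006]
ft_force: [0.2, -0.3, 0.3]
width: 1.0
```

```bash
python3 w.py w2 0.034;python3 -c "
from h import *
plan([0.594,-0.1755,0.014],np.deg2rad(85),vmax=0.025)"
```

```text
[[344, 263], [240, 263], [245, 357], [342, 357]] [[0.5759, -0.1509], [0.5722, -0.1972], [0.6208, -0.2013], [0.6246, -0.1544]] cen [ 0.5968 -0.1758  0.034 ]
[[234, 411], [239, 479], [277, 479], [280, 453], [347, 452], [348, 410]] [[0.6522, -0.2111], [0.6975, -0.2147], [0.6992, -0.194], [0.6813, -0.1905], [0.6836, -0.1549], [0.6563, -0.1531]] cen [ 0.6712 -0.1865  0.034 ]
t 3.6 pos [ 0.5971 -0.1663  0.0255] rows needed 1 rot left deg [0.26 0.27 0.56] w 1.001 F [-0.11  1.   -0.61] q [ 0.26  0.8  -0.04  1.7   0.03  0.65  1.7 ]
[0.0025, -0.0095, 0.0115, 0.004, 0.005, 0.01]
```

View pics/w2.png

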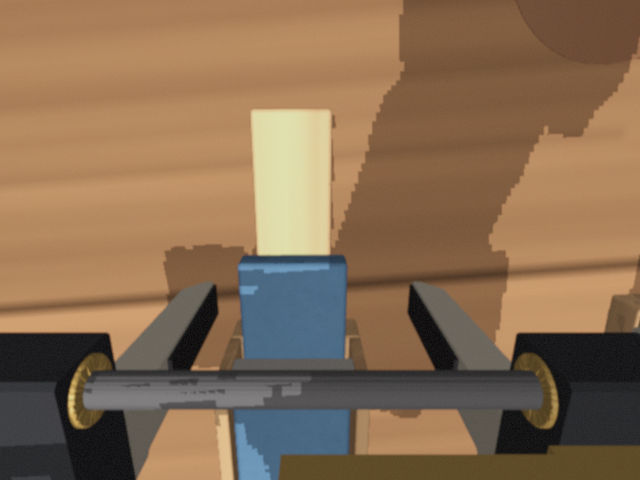

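The fingers straddle the tile, but the tile sits about 9 mm to the left of their midpoint. I'll correct that and lower.

Request:
send_rows(series=[[100, 0.0025, -0.0095, 0.005, 0.003, 0.004, 0.008], [100, 0, -0.001, 0.005, 0, 0, 0], [100, 0, 0, 0, 0, 0, 0]])

```text
t: 3.85
ee_pos: [0.5958, -0.1774, 0.018]
ee_rot: [0.134, 3.133, 0.0]
ft_force: [-0.3, 0.9, -1.0]
width: 0.998
```

```bash
python3 -c "
from h import *
plan([0.594,-0.1755,0.014],np.deg2rad(85),vmax=0.025)"
```

```text
t 3.85 pos [ 0.5958 -0.1774  0.018 ] rows needed 1 rot left deg [0.02 0.35 0.11] w 0.998 F [-0.29  0.87 -1.01] q [ 0.27  0.81 -0.03  1.7   0.04  0.63  1.71]
[0.002, 0.0017, 0.004, 0.0, 0.006, 0.002]
```

Request:
send_rows(series=[[100, 0.001, 0.0015, 0.003, 0, 0.005, 0.002], [0, 0, 0, 0, 0, 0, 0], [0, 0, 0, 0, 0, 0, 0], [0, 0, 0, 0, 0, 0, 0], [0, 0, 0, 0, 0, 0, 0], [0, 0, 0, 0, 0, 0, 0], [0, 0, 0, 0, 0, 0, 0]], squeeze=40)

```text
t: 4.43
ee_pos: [0.5955, -0.1768, 0.0158]
ee_rot: [0.14, 3.136, -0.001]
ft_force: [0.5, 1.2, -0.0]
width: 0.622
```

```bash
python3 -c "
from h import *
plan([0.594-.108*.9962,-0.1755+.108*.0872,0.016],np.deg2rad(85),vmax=0.015)"
```

```text
t 4.43 pos [ 0.5955 -0.1768  0.0158] rows needed 8 rot left deg [-0.02  0.15 -0.1 ] w 0.622 F [ 0.48  1.24 -0.04] q [ 0.27  0.81 -0.03  1.69  0.03  0.63  1.7 ]
[0.0137, 0.0001, -0.0001, -0.0, 0.0, -0.0]
[0.0137, 0.0001, -0.0001, -0.0, 0.0, -0.0]
[0.0137, 0.0001, -0.0, -0.0, 0.0, -0.0]
[0.0137, 0.0001, -0.0, -0.0, 0.0, -0.0]
[0.0137, 0.0001, -0.0, -0.0, 0.0, -0.0]
[0.0137, 0.0001, -0.0, -0.0, 0.0, -0.0]
[0.0137, 0.0001, -0.0, -0.0, 0.0, -0.0]
[0.0137, 0.0001, -0.0, -0.0, 0.0, -0.0]
```

Request:
send_rows(series=[[0, 0, 0, 0, 0, 0, 0], [0, 0, 0, 0, 0, 0, 0], [0, 0, 0, 0, 0, 0, 0], [0, 0, 0, 0, 0, 0, 0]])

```text
t: 4.77
ee_pos: [0.5955, -0.1764, 0.0159]
ee_rot: [0.139, 3.136, -0.0]
ft_force: [-0.2, 0.0, -0.9]
width: 0.535
```

Gripped at 49.8 mm. Pulling.

Request:
send_rows(series=[[0, 0.006, 0, 0, 0, 0, 0], [0, 0.01, 0, 0, 0, 0, 0], [0, 0.012, 0, 0, 0, 0, 0], [0, 0.012, 0, 0, 0, 0, 0], [0, 0.012, 0, 0, 0, 0, 0], [0, 0.01, 0, 0, 0, 0, 0]])

```text
t: 5.27
ee_pos: [0.5458, -0.1713, 0.016]
ee_rot: [0.134, 3.104, -0.005]
ft_force: [5.0, 0.2, -4.0]
width: 0.534
```

```bash
python3 w.py w3 0.034; python3 -c "
from h import *
plan([0.594-.108*.9962,-0.1755+.108*.0872,0.016],np.deg2rad(85),vmax=0.015)"
```

```text
[[368, 275], [257, 275], [262, 368], [364, 369]] [[0.5264, -0.1463], [0.5224, -0.193], [0.5694, -0.1971], [0.574, -0.15]] cen [ 0.5464 -0.1715  0.034 ]
[[264, 410], [269, 453], [361, 453], [363, 410]] [[0.5937, -0.1993], [0.6212, -0.2003], [0.6252, -0.1537], [0.5978, -0.1515]] cen [ 0.609  -0.1762  0.034 ]
t 5.32 pos [ 0.5436 -0.1712  0.0159] rows needed 4 rot left deg [-0.07  1.79  0.02] w 0.534 F [ 2.38 -0.49 -1.62] q [ 0.29  0.75 -0.03  1.87  0.04  0.49  1.72]
[0.0144, 0.0, -0.0005, -0.0, 0.008, 0.0]
[0.0144, 0.0, -0.0004, -0.0, 0.008, 0.0]
[0.0144, 0.0, -0.0003, -0.0, 0.008, 0.0]
[0.0144, 0.0, -0.0001, -0.0, 0.008, 0.0]
```

View pics/w3.png

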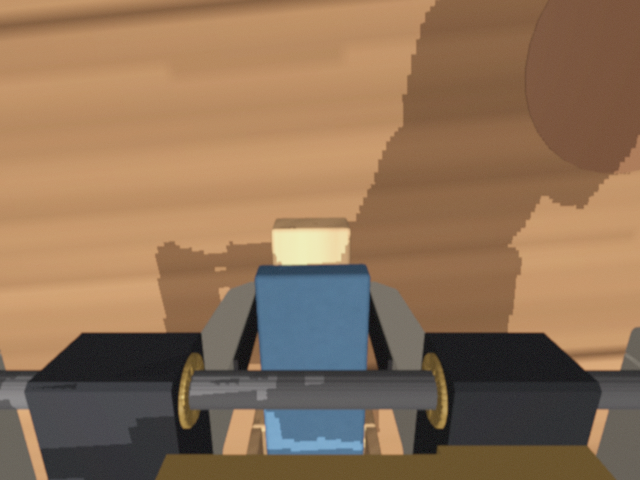

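The tile has followed the gripper by about 50 mm; its end is now at (313,268). Continuing the pull.

Request:
send_rows(series=[[0, 0.01, 0, 0, 0, 0.01, 0], [0, 0.013, 0, 0, 0, 0.008, 0], [0, 0.013, 0, 0, 0, 0.006, 0], [0, 0.013, 0, 0, 0, 0.006, 0], [0, 0.01, 0, 0, 0, 0.003, 0], [0, 0, 0, 0, 0, 0, 0]])

```text
t: 5.82
ee_pos: [0.4843, -0.1662, 0.0164]
ee_rot: [0.137, 3.136, -0.003]
ft_force: [-1.6, 0.3, 1.2]
width: 0.533
```

```bash
python3 w.py w4 0.034; python3 -c "
from h import *
plan([0.594-.108*.9962,-0.1755+.108*.0872,0.016],np.deg2rad(85),vmax=0.015)
im=viewer.camera('side')[:,:,::-1]; cv2.imwrite('pics/s4.png',im)
for th in ['tile_c','top_c']: print(th,spotter.tip_of(th,'side')[:2])
"
```

```text
[[256, 276], [262, 369], [365, 369], [366, 272], [307, 266]] [[0.4624, -0.1887], [0.5088, -0.1921], [0.5128, -0.1446], [0.4646, -0.142], [0.4597, -0.1667]] cen [ 0.4848 -0.1663  0.034 ]
[[265, 410], [267, 453], [362, 453], [363, 410]] [[0.5319, -0.1936], [0.5581, -0.1958], [0.5621, -0.1484], [0.5359, -0.1466]] cen [ 0.5466 -0.1711  0.034 ]
t 5.87 pos [ 0.4849 -0.1663  0.0164] rows needed 1 rot left deg [-0.12  0.18  0.02] w 0.538 F [-1.84 -0.09  0.61] q [ 0.31  0.71 -0.03  2.01  0.05  0.42  1.72]
[-0.0015, 0.0003, 0.0004, -0.002, 0.003, 0.0]
tile_c [{'centre': [0.5366, -0.1698, 0.0281], 'score': 0.75}]
top_c [{'centre': [0.6937, -0.185, 0.0379], 'score': 0.87}]
```

View pics/s4.png

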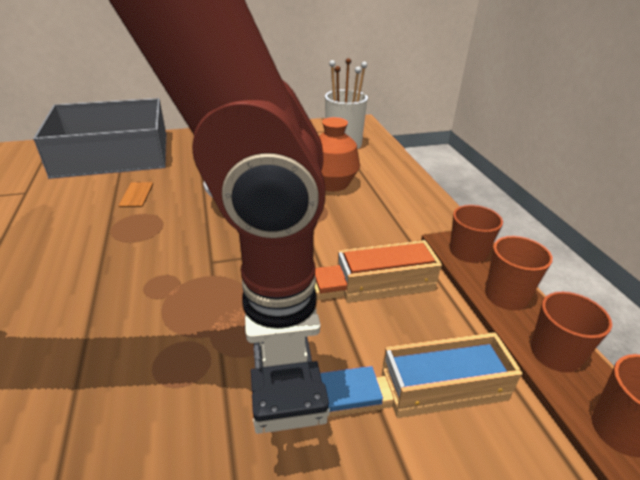

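The side view shows the tile out on the apron at about (352,388). The blue stack has dropped: its top is now below the walls, with top_c z around 0.038. I'll re-grip at the tile's middle with just the finger tips, so it can be laid on the wheel without the fingers hitting the face.

Request:
send_rows(series=[[80, 0, 0, 0, 0, 0, 0], [80, 0, 0, 0, 0, 0, 0], [80, 0, 0, 0, 0, 0, 0], [80, 0, 0, 0, 0, 0, 0], [80, 0, 0, -0.003, 0, 0, 0], [80, 0, 0, -0.003, 0, 0, 0]])

```text
t: 6.52
ee_pos: [0.4889, -0.1662, 0.0217]
ee_rot: [0.134, 3.132, -0.004]
ft_force: [0.4, -0.7, 0.3]
width: 0.799
```

```bash
python3 w.py w5 0.034; python3 -c "
from h import *
plan([0.5345,-0.1705,0.0235],np.deg2rad(85),vmax=0.015)
im=viewer.camera('side')[:,:,::-1]; cv2.imwrite('pics/s5.png',im)
for th in ['tile_c','top_c']: print(th,spotter.tip_of(th,'side')[:2])
"
```

```text
[[364, 263], [260, 261], [264, 369], [362, 369]] [[0.467, -0.1421], [0.4622, -0.1872], [0.5173, -0.1923], [0.5213, -0.1455]] cen [ 0.4899 -0.1668  0.034 ]
[[266, 410], [268, 453], [360, 453], [361, 410]] [[0.5413, -0.1943], [0.5686, -0.1966], [0.5726, -0.1489], [0.5453, -0.1471]] cen [ 0.5566 -0.1718  0.034 ]
t 6.57 pos [ 0.4893 -0.1664  0.0223] rows needed 4 rot left deg [-0.13  0.44  0.1 ] w 0.799 F [ 0.25 -0.66  0.7 ] q [ 0.31  0.7  -0.03  2.    0.05  0.44  1.72]
[-0.0114, -0.0001, -0.0002, -0.001, 0.002, 0.0]
[-0.0114, -0.0001, -0.0002, -0.001, 0.002, 0.0]
[-0.0114, -0.0001, -0.0003, -0.001, 0.002, 0.0]
[-0.0114, -0.0, -0.0003, -0.001, 0.002, 0.0]
tile_c [{'centre': [0.5349, -0.1713, 0.0259], 'score': 0.95}]
top_c [{'centre': [0.6925, -0.1839, 0.0402], 'score': 0.95}]
```

View pics/w5.png

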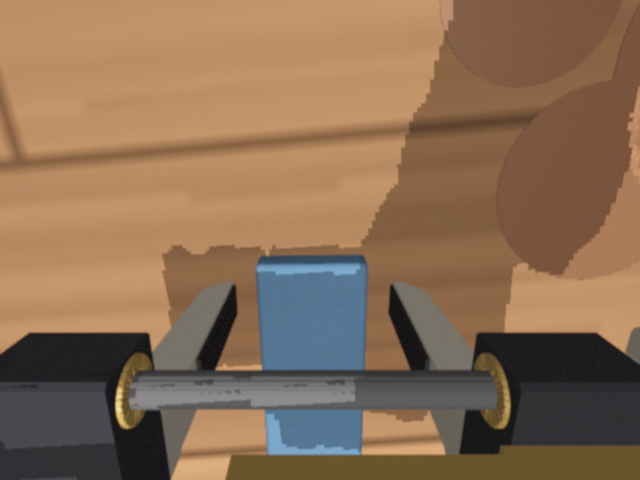

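The fingers are clear of the tile on both sides (columns 236 and 390, tile edges at 258 and 367). The tile lies flat on the apron, centred near (0.534, -0.171).

Request:
send_rows(series=[[80, -0.009, 0, 0, -0.001, 0.002, 0], [80, -0.012, 0, 0, -0.001, 0.002, 0], [80, -0.012, 0, 0, -0.001, 0.002, 0], [80, -0.008, 0, 0, -0.001, 0.002, 0], [80, 0, 0, 0, 0, 0, 0]])

```text
t: 7.13
ee_pos: [0.5296, -0.1699, 0.0218]
ee_rot: [-0.135, -3.135, -0.004]
ft_force: [0.6, -0.4, -0.3]
width: 0.802
```

```bash
python3 -c "
from h import *
plan([0.5345,-0.1705,0.0235],np.deg2rad(85),vmax=0.015)"
```

```text
t 7.13 pos [ 0.5296 -0.1699  0.0218] rows needed 1 rot left deg [ 0.13 -0.22  0.06] w 0.802 F [ 0.59 -0.45 -0.3 ] q [ 0.29  0.74 -0.03  1.88  0.04  0.53  1.72]
[-0.005, -0.0001, -0.0017, 0.002, -0.004, 0.001]
```

Request:
send_rows(series=[[80, -0.005, 0, -0.003, 0.002, -0.004, 0.001], [80, 0, 0, 0, 0, 0, 0]])

```text
t: 7.3
ee_pos: [0.5342, -0.1702, 0.0247]
ee_rot: [-0.137, -3.138, -0.001]
ft_force: [0.3, 0.5, 0.4]
width: 0.8
```

```bash
python3 -c "
from h import *
plan([0.5345,-0.1705,0.0240],np.deg2rad(85),vmax=0.015)"
```

```text
t 7.3 pos [ 0.5342 -0.1702  0.0247] rows needed 1 rot left deg [ 0.02 -0.05 -0.01] w 0.8 F [0.31 0.54 0.4 ] q [ 0.29  0.74 -0.03  1.87  0.04  0.54  1.71]
[-0.0004, -0.0002, 0.0007, 0.0, -0.001, -0.0]
```

Request:
send_rows(series=[[0, 0, 0, 0.0005, 0, 0, 0], [0, 0, 0, 0, 0, 0, 0], [0, 0, 0, 0, 0, 0, 0], [0, 0, 0, 0, 0, 0, 0], [0, 0, 0, 0, 0, 0, 0], [0, 0, 0, 0, 0, 0, 0], [0, 0, 0, 0, 0, 0, 0]], squeeze=35)

```text
t: 7.88
ee_pos: [0.5318, -0.17, 0.0241]
ee_rot: [-0.138, -3.135, -0.001]
ft_force: [0.7, -1.1, -0.3]
width: 0.532
```

Request:
send_rows(series=[[0, 0, 0, 0, 0, 0, 0], [0, 0, 0, -0.005, 0, 0, 0], [0, 0, 0, -0.01, 0, 0, 0], [0, 0, 0, -0.015, 0, 0, 0], [0, 0, 0, -0.01, 0, 0, 0], [0, 0, 0, 0, 0, 0, 0]])

```text
t: 8.38
ee_pos: [0.5299, -0.1698, 0.0662]
ee_rot: [-0.138, -3.13, -0.002]
ft_force: [1.0, 0.2, -1.4]
width: 0.533
```

```bash
python3 w.py w6 0.07; python3 -c "
from h import *
im=viewer.camera('side')[:,:,::-1]; cv2.imwrite('pics/s6.png',im)
for th in ['tile_c','top_c']: print(th,spotter.tip_of(th,'side')[:2])
plan([0.505,0.350,0.150],np.deg2rad(110),vmax=0.035)
"
```

```text
[[363, 162], [252, 168], [265, 369], [363, 367]] [[0.4658, -0.1428], [0.4641, -0.1903], [0.5642, -0.1972], [0.5674, -0.1479]] cen [ 0.5096 -0.1686  0.07  ]
[[267, 410], [269, 434], [361, 431], [361, 410]] [[0.5891, -0.1992], [0.6046, -0.2001], [0.607, -0.1509], [0.5934, -0.1502]] cen [ 0.5986 -0.1755  0.07  ]
[[273, 445], [351, 453], [351, 443]] [[0.6121, -0.1988], [0.6213, -0.1571], [0.6145, -0.1567]] cen [ 0.6161 -0.1774  0.07  ]
tile_c []
top_c [{'centre': [0.6918, -0.1887, 0.0386], 'score': 0.87}]
t 8.58 pos [ 0.5283 -0.1693  0.0636] rows needed 16 rot left deg [  0.27  -0.7  -25.04] w 0.535 F [ 0.18  0.46 -1.41] q [ 0.29  0.67 -0.03  1.85  0.04  0.63  1.72]
[0.0044, 0.0322, -0.0053, 0.0, -0.001, -0.027]
[0.0035, 0.0323, -0.0053, 0.0, -0.001, -0.027]
[0.0026, 0.0324, -0.0053, 0.0, -0.001, -0.027]
[0.0017, 0.0325, -0.0053, 0.0, -0.001, -0.027]
[0.0008, 0.0325, -0.0053, 0.0, -0.001, -0.027]
[-0.0001, 0.0325, -0.0053, 0.0, -0.001, -0.027]
[-0.001, 0.0325, -0.0053, 0.0, -0.001, -0.027]
[-0.0019, 0.0324, -0.0054, 0.0, -0.001, -0.027]
```

View pics/s6.png

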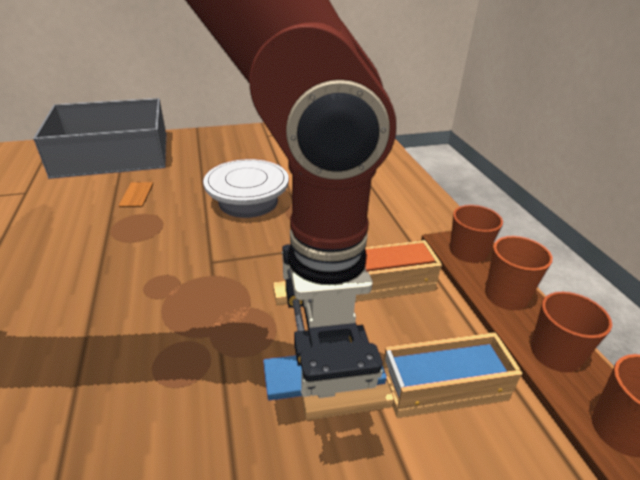

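View pics/w6.png

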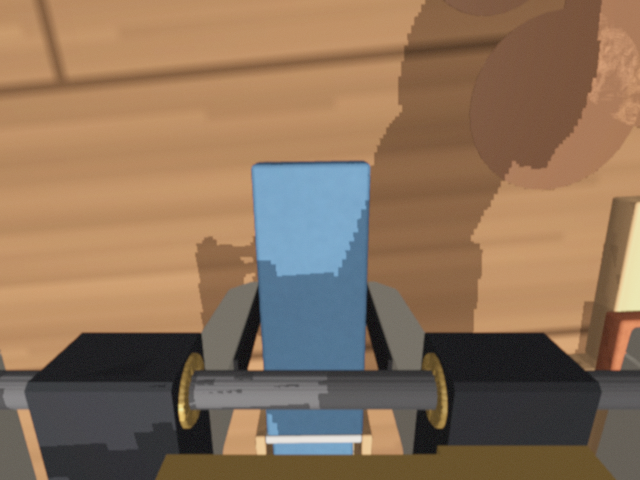

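The tile is lifted level on the fingertips: its front edge is at row about 165, square between the fingers, and the stack stayed in the magazine. Next I'll raise it and carry it to the wheel.

Request:
send_rows(series=[[0, 0, 0, -0.015, 0, -0.002, 0], [0, 0, 0, -0.02, 0, -0.004, 0], [0, 0, 0, -0.02, 0, -0.004, 0], [0, 0, 0.005, -0.02, 0, -0.003, 0], [0, 0.002, 0.012, -0.015, 0, 0, -0.01], [0, 0.003, 0.02, -0.008, 0, 0, -0.02], [0, 0.003, 0.024, -0.003, 0, 0, -0.025], [0, 0.002, 0.026, 0, 0, 0, -0.025]])

```text
t: 9.25
ee_pos: [0.5195, -0.0873, 0.1622]
ee_rot: [-0.031, -3.127, -0.0]
ft_force: [0.8, 0.9, -1.0]
width: 0.53
```

```bash
python3 -c "
from h import *
plan([0.505,0.350,0.150],np.deg2rad(110),vmax=0.03)"
```

```text
t 9.25 pos [ 0.5195 -0.0873  0.1622] rows needed 15 rot left deg [  0.15  -0.82 -21.13] w 0.53 F [ 0.8  0.9 -1. ] q [ 0.16  0.5  -0.06  1.84  0.04  0.82  1.64]
[0.0015, 0.0291, 0.0008, 0.0, -0.001, -0.025]
[0.0008, 0.0292, 0.0008, 0.0, -0.001, -0.025]
[0.0001, 0.0292, 0.0008, 0.0, -0.001, -0.025]
[-0.0006, 0.0292, 0.0008, 0.0, -0.001, -0.025]
[-0.0013, 0.0291, 0.0008, 0.0, -0.001, -0.025]
[-0.0021, 0.0291, 0.0008, 0.0, -0.001, -0.025]
[-0.0028, 0.029, 0.0008, 0.0, -0.001, -0.025]
[-0.0035, 0.029, 0.0008, 0.0, -0.001, -0.025]
```

Request:
send_rows(series=[[0, 0.0015, 0.029, 0.001, 0, -0.002, -0.025], [0, 0.001, 0.029, 0.001, 0, -0.002, -0.025], [0, 0, 0.029, 0.001, 0, -0.002, -0.025], [0, -0.0006, 0.029, 0.001, 0, -0.002, -0.025], [0, -0.0013, 0.029, 0.001, 0, -0.001, -0.025], [0, -0.002, 0.029, 0.001, 0, -0.001, -0.025], [0, -0.003, 0.029, 0.001, 0, -0.001, -0.025], [0, -0.0035, 0.029, 0.001, 0, -0.001, -0.025]])

```text
t: 9.92
ee_pos: [0.506, 0.1525, 0.149]
ee_rot: [0.289, -3.116, 0.002]
ft_force: [0.6, -0.1, -1.8]
width: 0.53
```

```bash
python3 -c "
from h import *
plan([0.505,0.350,0.150],np.deg2rad(110),vmax=0.03)"
```

```text
t 9.92 pos [0.506  0.1525 0.149 ] rows needed 7 rot left deg [ 0.05 -0.7  -9.42] w 0.53 F [ 0.58 -0.13 -1.75] q [-0.25  0.52 -0.12  1.85  0.08  0.79  1.34]
[-0.005, 0.0278, -0.0002, 0.0, -0.002, -0.023]
[-0.0057, 0.0276, -0.0002, 0.0, -0.002, -0.023]
[-0.0063, 0.0275, -0.0002, 0.0, -0.002, -0.023]
[-0.007, 0.0273, -0.0002, 0.0, -0.002, -0.023]
[-0.0076, 0.0272, -0.0002, 0.0, -0.002, -0.023]
[-0.0083, 0.027, -0.0002, 0.0, -0.002, -0.023]
[-0.0089, 0.0268, -0.0002, 0.0, -0.002, -0.023]
```

Request:
send_rows(series=[[0, -0.005, 0.028, 0, 0, -0.003, -0.023], [0, -0.006, 0.0275, 0, 0, -0.003, -0.023], [0, -0.006, 0.0275, 0, 0, -0.002, -0.023], [0, -0.007, 0.027, 0, 0, -0.002, -0.023], [0, -0.007, 0.025, 0, 0, -0.002, -0.023], [0, -0.006, 0.018, 0, 0, -0.002, -0.02], [0, -0.003, 0.008, 0, 0, -0.001, -0.005], [0, 0, 0, 0, 0, 0, 0]])

```text
t: 10.58
ee_pos: [0.4968, 0.3341, 0.1406]
ee_rot: [0.537, -3.083, -0.004]
ft_force: [0.3, 0.5, -1.9]
width: 0.532
```

```bash
cat > v.py <<'E'
from h import *
import sys
n=sys.argv[1]; plan([0.5045,0.350,0.120],np.deg2rad(110),vmax=0.03)
for c in ['top','side','wrist']:
    im=viewer.camera(c)[:,:,::-1].copy(); p=viewer.camera_params(c); cv2.imwrite(f'pics/{n}{c}.png',im)
    print(c,'tile',[(r['score'],r['centre']) for r in spotter.tip_of('tile_c',c)[:2]])
    print(c,'wheel',[(r['score'],r['centre']) for r in spotter.tip_of('wheel_top',c)[:2]])
s=cv2.imread(f'pics/{n}side.png')[80:300,130:400]; t=cv2.imread(f'pics/{n}top.png')[150:370,60:330]
cv2.imwrite(f'pics/{n}z.png',np.hstack([cv2.resize(x,(400,326),interpolation=2) for x in (s,t)]))
E
python3 v.py a
```

```text
t 10.58 pos [0.4968 0.3341 0.1406] rows needed 1 rot left deg [ 0.24 -0.64 -0.25] w 0.532 F [ 0.32  0.47 -1.86] q [-0.53  0.63 -0.16  1.66  0.11  0.87  1.19]
[-0.0129, 0.0123, 0.0206, 0.004, -0.011, -0.004]
top tile [(0.77, [0.5061, 0.3366, 0.1409])]
top wheel [(0.78, [0.5115, 0.3465, 0.0616]), (0.39, [0.6966, -0.1833, 0.0407])]
side tile [(0.8, [0.5006, 0.3299, 0.1429]), (0.65, [0.6926, -0.1851, 0.0394])]
side wheel [(0.66, [0.5085, 0.3517, 0.0603])]
wrist tile [(0.73, [0.5049, 0.3303, 0.1474])]
wrist wheel []
```

View pics/az.png

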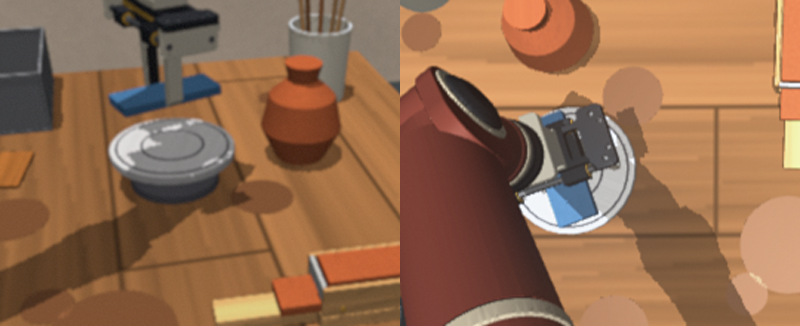

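View pics/awrist.png

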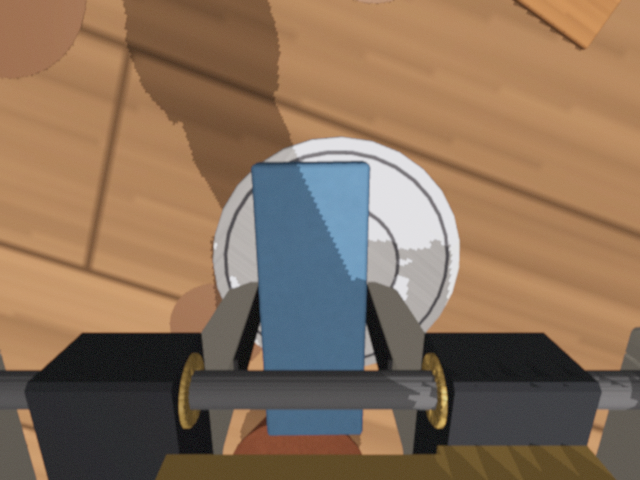

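The tile is over the wheel and held level; the wrist view shows its ends at rows 162 and 435. I'll refine the wheel centre and the tile's offset in the grip.

Run:
```python
from h import *
from scipy.optimize import least_squares
def white(im,roi):
    g=im.astype(int); m=np.zeros(g.shape[:2],bool); m[roi[0]:roi[1],roi[2]:roi[3]]=1
    return ((g.max(2)-g.min(2)<25)&(g.min(2)>110)&m).astype(np.uint8)
for c,roi in (("top",(205,325,120,235)),("side",(150,215,195,297))):
    im=cv2.imread(f"pics/{c}0.png"); p=viewer.camera_params(c)
    m=white(im,roi); k=max(cv2.findContours(m,0,1)[0],key=cv2.contourArea); k=cv2.convexHull(k)[:,0].astype(float)
    # fit circle radius .088 at z=.06 to hull, robust
    P=np.array([ray(p,u,0.06)[:2] for u in k])
    r=least_squares(lambda x:np.hypot(*(P-x[:2]).T)-x[2],[*P.mean(0),.088],loss='soft_l1',f_scale=.002)
    r2=least_squares(lambda x:np.hypot(*(P-x[:2]).T)-.088,P.mean(0),loss='soft_l1',f_scale=.002)
    print(c,r.x.round(4),r2.x.round(4))
    if c=='side':cv2.imwrite('pics/m.png',m*255)
p=viewer.camera_params("wrist"); print([ray(p,u,.150).round(4)[:2] for u in ((311,162),(313,435))],'mid',(ray(p,(311,162),.15)+ray(p,(313,435),.15))[:2]/2, manip.observe()['ee_pos'])
# wrist wheel: rim points visible
im=cv2.imread('pics/awrist.png')
P=np.array([ray(p,u,.06)[:2] for u in ((340,138),(400,153),(440,195),(458,250),(447,305),(222,210),(215,245),(268,157))])
for R in (None,.088):
    f=(lambda x:np.hypot(*(P-x[:2]).T)-(x[2] if R is None else R))
    r=least_squares(f,[.505,.35,.088][:3 if R is None else 2]);print('wrist wheel',r.x.round(4),abs(r.fun).max())
```

```text
top [0.5048 0.3488 0.0877] [0.5048 0.3488]
side [0.505  0.3433 0.0885] [0.505  0.3431]
[array([0.4359, 0.3076]), array([0.5676, 0.355 ])] mid [0.5017157  0.33128392] [0.49852854 0.33054005 0.14181308]
wrist wheel [0.505  0.3502 0.0864] 0.0014814977407181934
wrist wheel [0.5069 0.3505] 0.0028128112409534917
```

```bash
python3 -c "
from h import *
plan([0.5015,0.3475,0.085],np.deg2rad(110),vmax=0.012)"
```

```text
t 11.03 pos [0.4985 0.3305 0.1418] rows needed 5 rot left deg [ 0.14 -0.56 -0.56] w 0.535 F [-0.37 -0.34 -0.94] q [-0.52  0.62 -0.15  1.66  0.11  0.87  1.19]
[-0.0018, 0.003, 0.0114, 0.0, -0.002, -0.002]
[-0.0018, 0.003, 0.0114, 0.0, -0.002, -0.002]
[-0.0018, 0.003, 0.0114, 0.0, -0.002, -0.002]
[-0.0018, 0.003, 0.0114, 0.0, -0.002, -0.002]
[-0.0017, 0.003, 0.0114, 0.0, -0.002, -0.002]
```

Request:
send_rows(series=[[0, -0.002, 0.004, 0.01, 0, -0.003, -0.002], [0, -0.002, 0.004, 0.011, 0, -0.003, -0.002], [0, -0.002, 0.003, 0.011, 0, -0.003, -0.002], [0, -0.002, 0.003, 0.011, 0, -0.002, -0.002], [0, -0.001, 0.001, 0.008, 0, -0.002, 0], [0, 0, 0, 0, 0, 0, 0]])

```text
t: 11.53
ee_pos: [0.5022, 0.3486, 0.0855]
ee_rot: [-0.541, 3.091, 0.005]
ft_force: [-0.2, -0.1, -1.4]
width: 0.531
```

```bash
python3 -c "
from h import *
plan([0.5015,0.3475,0.067],np.deg2rad(110),vmax=0.007)"
```

```text
t 11.53 pos [0.5022 0.3486 0.0855] rows needed 3 rot left deg [ 0.14  0.26 -0.15] w 0.531 F [-0.17 -0.14 -1.41] q [-0.56  0.71 -0.14  1.69  0.13  0.76  1.16]
[0.0004, -0.0003, 0.0062, 0.001, 0.002, -0.001]
[0.0004, -0.0003, 0.0062, 0.001, 0.002, -0.001]
[0.0003, -0.0003, 0.0062, 0.001, 0.002, -0.001]
```

Request:
send_rows(series=[[0, 0.0004, -0.001, 0.005, 0.001, 0.002, -0.001], [0, 0, 0, 0.006, 0.001, 0.001, 0], [0, 0, 0, 0.005, 0, 0, 0], [0, 0, 0, 0.002, 0, 0, 0], [0, 0, 0, 0, 0, 0, 0]])

```text
t: 11.95
ee_pos: [0.502, 0.3472, 0.0647]
ee_rot: [-0.543, 3.094, -0.001]
ft_force: [-0.0, 0.4, -1.3]
width: 0.534
```

```bash
python3 v.py b; python3 -c "
from h import *
plan([0.5015,0.3475,0.064],np.deg2rad(110),vmax=0.007)"
```

```text
t 11.95 pos [0.502  0.3472 0.0647] rows needed 2 rot left deg [-0.02 -0.   -0.08] w 0.534 F [-0.05  0.41 -1.3 ] q [-0.56  0.73 -0.14  1.7   0.14  0.72  1.15]
[-0.0016, 0.0009, -0.0277, -0.0, -0.0, -0.001]
[-0.0016, 0.0009, -0.0277, -0.0, -0.0, -0.001]
top tile []
top wheel []
side tile [(0.85, [0.5048, 0.349, 0.0683])]
side wheel [(0.87, [0.5066, 0.3511, 0.059])]
wrist tile [(0.61, [0.5082, 0.349, 0.0703])]
wrist wheel []
t 12.4 pos [0.5023 0.3476 0.0655] rows needed 1 rot left deg [ 0.    0.07 -0.07] w 0.534 F [ 0.21 -0.05 -1.14] q [-0.56  0.73 -0.14  1.7   0.14  0.72  1.15]
[0.0008, 0.0002, 0.0015, 0.0, 0.001, -0.001]
```

View pics/bz.png

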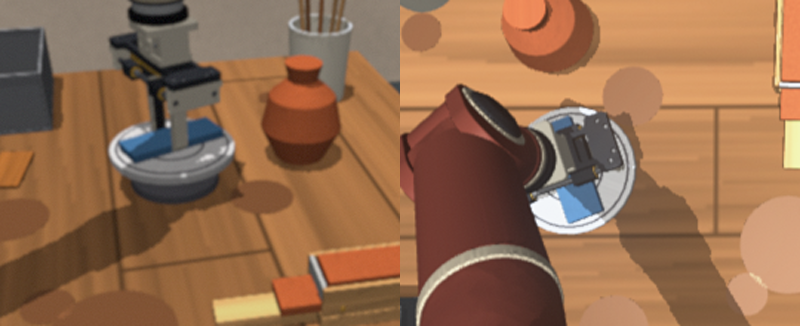

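View pics/bwrist.png

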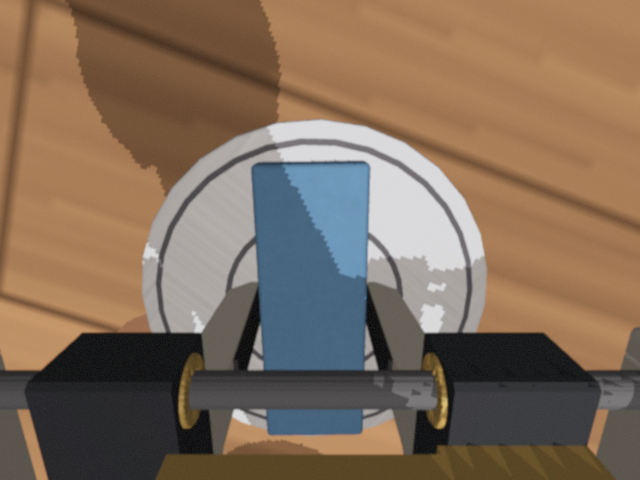

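The tile is centred over the rings, with the rim at columns 143–487 and the tile at 253–369. It is about a millimetre above the face and its weight is still on the gripper, so I'll lower in small steps until it touches.

Request:
send_rows(series=[[0, 0, 0, 0.001, 0, 0, 0], [0, 0, 0, 0.001, 0, 0, 0], [0, 0, 0, 0.001, 0, 0, 0]])

```text
t: 12.65
ee_pos: [0.5025, 0.3477, 0.0641]
ee_rot: [-0.543, 3.092, 0.001]
ft_force: [-2.1, -1.9, 9.0]
width: 0.532
```

Contact at 9 N. Releasing.

Request:
send_rows(series=[[60, 0, 0, 0, 0, 0, 0], [70, 0, 0, 0, 0, 0, 0], [75, 0, 0, 0, 0, 0, 0], [80, 0, 0, 0, 0, 0, 0], [80, 0, 0, 0, 0, 0, 0]])

```text
t: 13.07
ee_pos: [0.5035, 0.3486, 0.0651]
ee_rot: [-0.543, 3.089, 0.003]
ft_force: [-0.2, -0.1, -0.3]
width: 0.793
```

```bash
python3 v.py c
```

```text
t 13.07 pos [0.5035 0.3486 0.0651] rows needed 2 rot left deg [ 0.07  0.3  -0.08] w 0.793 F [-0.22 -0.07 -0.32] q [-0.56  0.73 -0.14  1.7   0.14  0.72  1.15]
[-0.0008, 0.0005, -0.0275, 0.001, 0.003, -0.001]
[-0.0008, 0.0005, -0.0275, 0.001, 0.003, -0.001]
top tile [(0.72, [0.5106, 0.3472, 0.0642])]
top wheel []
side tile [(0.9, [0.5065, 0.3462, 0.0684])]
side wheel [(0.8, [0.5109, 0.3498, 0.0599])]
wrist tile [(0.75, [0.5067, 0.3497, 0.0705])]
wrist wheel []
```

View pics/cwrist.png

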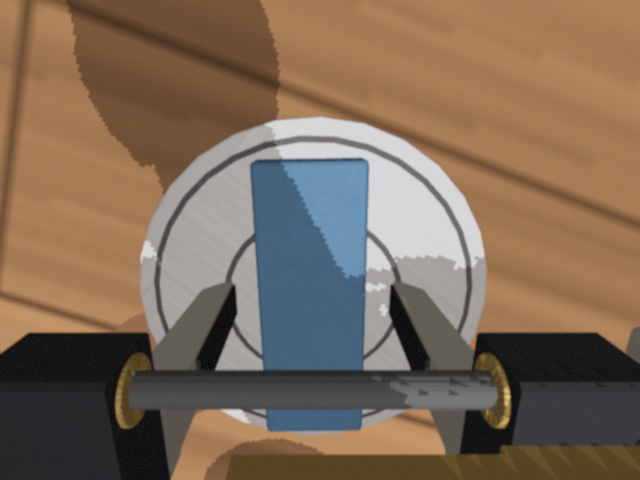

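Both fingers are clear of the tile, with about 15 px of gap on each side. Retracting straight up.

Request:
send_rows(series=[[80, 0, 0, -0.008, 0, 0, 0], [80, 0, 0, -0.015, 0, 0, 0], [80, 0, 0, -0.025, 0, 0, 0], [80, 0, 0, -0.025, 0, 0, 0], [80, 0, 0, -0.025, 0, 0, 0], [80, 0, 0, -0.015, 0, 0, 0], [80, 0, 0, 0, 0, 0, 0], [80, 0, 0, 0, 0, 0, 0]])

```text
t: 14.18
ee_pos: [0.5022, 0.3479, 0.1854]
ee_rot: [-0.543, 3.091, 0.002]
ft_force: [0.6, 0.5, -0.7]
width: 0.798
```

```bash
python3 v.py d; python3 -c "
from h import *
for c in ('side','top'): print(c,spotter.tip_of('top_c',c)[:2],spotter.tip_of('magazine',c)[:1])
p=viewer.camera_params('wrist')
im=cv2.imread('pics/dwrist.png'); b,g,r=[im[:,:,i].astype(int) for i in range(3)]
m=((b-r>40)&(b>g+20)).astype(np.uint8); k=max(cv2.findContours(m,0,1)[0],key=cv2.contourArea)
q=cv2.minAreaRect(k); print(q, ray(p,q[0],.074))"
```

```text
t 14.18 pos [0.5022 0.3479 0.1854] rows needed 3 rot left deg [ 0.04  0.2  -0.06] w 0.798 F [ 0.56  0.47 -0.66] q [-0.55  0.59 -0.16  1.59  0.11  0.97  1.18]
[-0.0009, 0.0004, 0.0218, 0.0, 0.001, -0.0]
[-0.0009, 0.0004, 0.0218, 0.0, 0.001, -0.0]
[-0.0009, 0.0004, 0.0218, 0.0, 0.001, -0.0]
top tile [(0.69, [0.51, 0.3499, 0.066]), (0.21, [0.6926, -0.1823, 0.0021])]
top wheel [(0.6, [0.5097, 0.3495, 0.0591])]
side tile [(0.89, [0.5062, 0.3472, 0.0656])]
side wheel [(0.6, [0.508, 0.3487, 0.0598]), (0.32, [0.5066, 0.3506, 0.0667])]
wrist tile [(0.59, [0.5076, 0.3534, 0.0676])]
wrist wheel []
side [{'centre': [0.6914, -0.1877, 0.0411], 'score': 0.64}] [{'centre': [0.6973, -0.1845, -0.0011], 'score': 0.77}]
top [] [{'centre': [0.6939, -0.1858, -0.0007], 'score': 0.85}]
((312.0, 234.0), (172.0, 66.0), 90.0) [0.50148624 0.34702396 0.074     ]
```

View pics/dside.png

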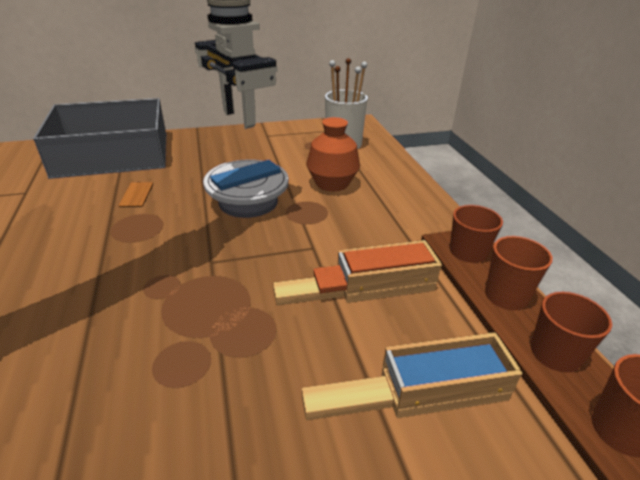

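View pics/dwrist.png

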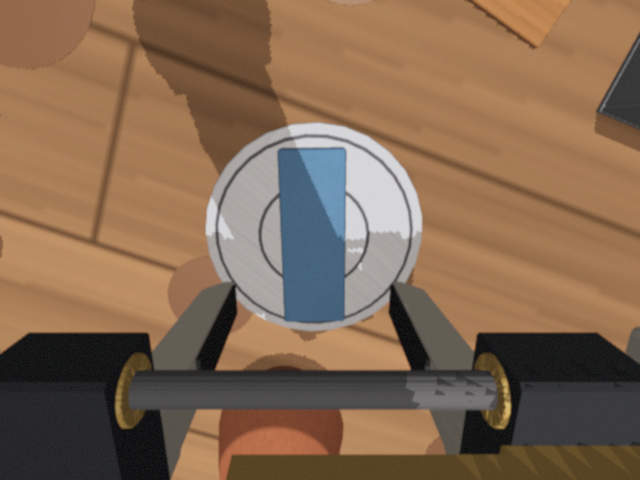

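The tile lies flat and centred on the wheel, with the tile's middle at (312,234) and the wheel's at about (314,228). The stack sits low and level in the magazine. Handing in.

```bash
python3 -c "
from bench import workorder; print(workorder.hand_in())"
```

```text
the job is handed in; nothing more can be done
None
```

I pulled the bottom blue tile out of its magazine and set it flat in the middle of the banding wheel. I then let go, moved the gripper clear and handed the job in; the last reading before that was about 14 s on the robot's clock. The hand-in gave no verdict.

**How it went:** I gripped the tile by its exposed end and pulled it about 110 mm along the slot. I then re-gripped it at the middle on the apron with just the fingertips. When I lowered it, it touched the wheel with about 9 N before I released it. Then I raised the gripper about 12 cm.

**Last checks:**
- **Tile on the wheel:** the tile's centre came out within about 6 mm of the wheel's in every estimate (limit 20 mm), and it looks flat.
- **Stack in the magazine:** the topmost blue tile is at about 41 mm high and looks flat. It is within about 7 mm of the magazine's middle (limit 15 mm). This is from the side camera only; the top camera did not detect it in the last check.

**Disagreements:**
- The wheel-centre measurements differed by up to about 8 mm between cameras and methods. I used about (0.506, 0.349) m.
- The last wrist measurement put the tile about 6 to 9 mm away from where the detection networks had it.

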